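Hold a handle blank home in the drilling jig

TASK

Get the handle blank ready for drilling: pick up the aluminium hold-down bar by its red grip, set it down (do not drop it) across the jig's two fences, between their steel lugs, and let go of it. Then push the rear end of the wooden blank so that it slides along the jig under the bar, drives the brass spring plunger all the way in and presses firmly against the blue end stop, and keep pushing: the program finishes while the robot still holds the blank there against the spring. Leave the screwdriver, the glue bottle and the brush pot where they are.

Things in the scene. Friction and masses are not known exactly. Their poses are not given: they have to be found in the camera images.
- jig: Plywood bed of the drilling jig, fixed to the bench, 290 long (x) x 130 wide (y) x 12 mm thick; it varies in place and yaw. Its frame: origin on the bench (z = 0), +x along the jig towards the end stop (pointing away from the robot, within about 25 degrees), y across it, z up. The bed runs from x = -150 to +140 mm; a slick white glide strip lines the channel floor.
- fence_left: Wooden side fence at the jig's +y side, fixed to the jig: 110 long (jig x from -20 to +90 mm), 22 thick (jig y from 24.5 to 46.5 mm), its flat top 46 mm above the bench. On the top stand two steel lugs, 10 long x 20 wide x 12 mm high, with a gap of 36 mm (jig x from 12 to 48 mm) between them for the bar. Origin on the bed at jig x = 0, jig y = +35.5 mm; axes as the jig's.
- fence_right: The same fence, mirrored, at the jig's -y side (jig y from -24.5 to -46.5 mm). The channel between the fences is 49 mm wide. Origin on the bed at jig x = 0, jig y = -35.5 mm.
- stop: Blue end stop block, fixed to the jig: 36 long x 93 wide x 34 mm high on the bed, its face towards the robot at jig x = +90 mm. Origin at the foot of that face.
- stop_face (a point): Point on the stop's face, on the plunger's axis: jig x = 90, y = 0, 26 mm above the bench. Axes as the jig's (x = direction in which the blank is pushed).
- plunger (a joint): Brass spring plunger, 16 mm diameter, standing 20 mm out of the stop's face towards the robot. Value in m: 0 = fully out, 0.020 = its nose is level with the stop's face (the blank then meets the stop), it grows as it is pushed in. Spring force about 4 N at first touch, 8 N at the stop; it pushes the blank back if the push is let go.
- bar_seat (a point): Where the underside of the bar belongs: midway between the fences, midway between the lugs, level with the fence tops: jig x = 30, y = 0, 46 mm above the bench. Axes as the jig's.
- bar: Loose aluminium hold-down bar, 130 long (its y) x 26 wide (its x) x 12 mm thick, about 0.25 kg, with a red grip block on the middle of its top, 24 (x) x 40 (y) x 42 mm high (top 54 mm above the bar's underside). Origin at the middle of the underside. It starts flat on the bench to the left or the right of the jig, its length pointing roughly away from the robot. It is symmetric: half a turn makes no difference. Its y must end along the jig's y.
- bar_grip (a point): Centre of the bar's red grip block, where it is grasped across its 24 mm (bar x): 34 mm above the bar's underside. Axes as the bar's.
- blank: Loose beech handle blank, 140 long (x) x 44 wide (y) x 28 mm high, about 0.14 kg, lying on the jig's bed with its front half in the channel and its rear sticking out of the fences towards the robot. Origin at the middle of its underside (12 mm above the bench); +x towards the stop.
- blank_mid (a point): Centre of the blank, 26 mm above the bench; its rear face is 70 mm from here along its -x, its front face 70 mm along +x. With the blank home at the stop its rear face stands 30 mm clear of the fences' rear ends (at jig x = -50 mm). Axes as the blank's.
- screwdriver: Bystander: loose screwdriver, 200 mm long, lying on the bench on the other side of the jig from the bar. Leave alone.
- glue: Bystander: yellow glue bottle, 56 mm diameter, 130 mm high, standing. Leave alone. Origin under its centre.
- pot: Bystander: green pot with brushes, 76 mm diameter, about 140 mm high in all. Leave alone. Origin under its centre.
Things that resemble listed ones, but are neither listed nor needed, are in the scene too. Of the things that look like the bar, take the one that is nearest to the robot's base at the start.

How it is judged:
On the way, in this order (a step that is already met when the one before it is completed fails the run):
1. the bar lies across both fences between the lugs, let go, before the blank has reached the plunger (x of bar_grip in the frame of bar_seat between -0.008 and 0.008 m and y of bar_grip in the frame of bar_seat between -0.018 and 0.018 m and z of bar_grip in the frame of bar_seat between 0.031 and 0.037 m and angle between the y axis of bar_grip and the y axis of bar_seat, either way round below 0.2 rad and angle between bar_grip's own z axis and vertical below 0.05 rad and contact force between bar and fence_left above 0.2 N and contact force between bar and fence_right above 0.2 N and contact force between the fingers and bar below 0.1 N and value of joint plunger below 0.004 m), for 0.2 s.
2. the blank is pushed against the end stop, the bar still in place (x of bar_grip in the frame of bar_seat between -0.008 and 0.008 m and y of bar_grip in the frame of bar_seat between -0.018 and 0.018 m and z of bar_grip in the frame of bar_seat between 0.031 and 0.037 m and angle between the y axis of bar_grip and the y axis of bar_seat, either way round below 0.2 rad and angle between bar_grip's own z axis and vertical below 0.05 rad and contact force between bar and fence_left above 0.2 N and contact force between bar and fence_right above 0.2 N and contact force between the fingers and bar below 0.1 N and value of joint plunger above 0.0175 m and contact force between blank and stop above 1.5 N and contact force between the fingers and blank above 4 N and x of blank_mid in the frame of stop_face above -0.0725 m and z of blank_mid in the frame of stop_face below 0.004 m and angle between the x axis of blank_mid and the x axis of stop_face, either way round below 0.1 rad and linear speed of blank below 0.01 m/s), for 0.2 s.
At the end, for the whole second after the job is handed in: Bar flat on both fences between the lugs (within 18 mm across, 8 mm along, 0.2 rad), not touched; plunger in more than 17.5 mm, blank within 2.5 mm of the stop and pressing it with over 1.5 N, fingers pushing the blank with over 4 N, through the last second (all of step 2); the arm keeps its last pose, push and grip.
It fails at once if a bystander is moved more than 30 mm (distance of any of screwdriver, glue, pot from where it was at the start of the episode above 0.03 m).
It fails at once if the bar is dropped (falls freely faster than 0.6 m/s) (contact force between the fingers and bar below 0.05 N and linear speed of bar above 0.6 m/s).
It also fails if it takes over 64 s, if anything falls off the work surface, if the arm or the gripper's body presses on something with over 40 N, if the wrist force passes 120 N, or if a joint passes its speed limit or range.

ROBOT

A 6-joint arm with a two-finger parallel gripper is mounted at the origin on the work surface. World frame = base frame: x ahead of the robot, y to its left, z up, the work surface at z = 0. Lengths are in m, angles in rad, forces in N, time in s.
With the tool pointing down it reaches from about 0.3 to 0.775 m from the base axis. Payload 14.6 kg.
Tool frame: the origin (TCP) lies midway between the tips of the shut fingers; the grasp point (between the pads) lies 19 mm behind it (grasp_offset is the distance from the TCP to the grasp point, in m); z points along the fingers, y is the line along which they close (so a half turn about z gives the same grasp; the last joint's range is limited). The gripper opens to 94 mm and grips with 3 to 60 N. Pads are 16 mm wide; open, the fingers measure 119 mm over their backs; the gripper's body (75 mm by 177 mm) begins 78 mm behind the grasp point.
Start: joints at [1.086, 0.3, 1.521, -0, 1.321, -0.067], TCP at [0.223, 0.503, 0.205] pointing down, gripper open.
Joint ranges: [-3.03, 3.03], [-0.79, 2.21], [0.23, 2.52], [-1.04, 4.18], [0, 3.07], [-2.55, 2.55]. Speed limits (rad/s): [2.22, 2.22, 2.57, 3.14, 3.14, 3.14].

INTERFACE

Orientations are given as [roll, pitch, yaw] about the fixed x, y, z axes, in that order (R = Rz(yaw) Ry(pitch) Rx(roll)).
In Python, from station import * gives the robot as it stands. The module is installed in compiled form; this text tells all that it offers.
- The arm moves only by the tool send_rows, never from a script. Its argument "rows" is a list of rows, each an object of numbers: "dx", "dy", "dz": the shift along the tool's x, y, z in mm; "roll": the turn about the tool's z in degrees; "jaw": the closure, from -1 (fully open) to 1 (shut). In form: [{"dx": .., "dy": .., "dz": .., "roll": .., "jaw": ..}, ...]. A call has 1 to 12 rows; each row shifts and turns the commanded pose from where the row before left it, along the tool's axes as they then stand; what a row does not reach is not made up. A row lasts 1/12 s, in which the tool goes at most 41.7 mm and 7.16 degrees, less where a joint would pass 70% of its speed; a pose out of reach is approached as far as the arm can. A call is refused whole if a number of a shift passes 41.7 or a number of a turn 7.16, either way. A call with a gripper value outside its range is refused whole. The fingers move at their own pace and stop on an object; "force" is the grip in N (left out, the last holds). Time passes only in rows, so rows that do not move let the fingers close. It gives the time, the measured TCP pose, the force, the opening and the grip force at its end, in the units of the state.
- get_obs(): the state, without advancing time (a new reading comes with each control period).
- camera(name): name is "scene" or "top" or "wrist"; returns a dict with "frame" (400x640x3 uint8, red, green, blue), "z_map" (400x640 float32, m along the optical axis (not along the pixel's ray), 0 where there is no reading), "camera_matrix" (3x3 intrinsics, pixels), "rvec" (rotation vector, rad) and "tvec" (3), from world to camera coordinates, as OpenCV has them. Camera axes: x right, y down, z forward; pixel columns grow to the right and rows downward; lengths in m; the calibration is good to about 2 mm. The wrist camera is an equidistant fisheye: a pixel r from the principal point sees the ray r / f radians off the axis. A picture is of the moment at which its call begins.
- hand_in(): hands the job in; it is judged then, once.
The state is a dict: "time_s": time; "qpos": joint angles; "joint_vel": joint speeds; "tau": joint torques, N m; "ee_pos": TCP position; "eef_rot": TCP orientation; "force": force on the tool from outside, world axes, zero at the start; "moment": the same for the moment, N m; "grip_width": finger opening in m; "grip_force": force on a finger pad.
Only numpy, scipy, OpenCV 4.12 (cv2) and the standard library are available. Lean on these libraries where they do the work, as an engineer would, in place of code of your own. Each camera call takes 0.05 s, during which the arm holds its last target. There are 200 camera calls.

## Working session

There is one attempt and no reset: what is moved stays moved. The work goes in short steps, Python scripts to look and compute and a tool call to move; the robot and the scene stay as the last step left them, time stands still between calls to the robot, and variables do not carry over. Pictures are saved under pics/ and viewed, at most 10 in all, crops included, and the job is handed in when it is done.

Besides the shell and the picture viewer there is one more tool, called after "Request:" as name([rows], argument=value, ...), one row to a line, values as JSON. send_rows: Moves the arm, as the interface text tells. Its arguments: {"type":"object","properties":{"rows":{"type":"array"},"force":{"type":"number"}},"required":["rows"]}

```bash
mkdir -p pics; cat > h.py <<'E'
from station import *
import numpy as np, cv2
from scipy.spatial.transform import Rotation as Ro
def shot(n):
    c=camera(n); np.savez('%s.npz'%n,**c); return c
def world(c,uv=None):
    K=c['camera_matrix'];R=cv2.Rodrigues(c['rvec'])[0];t=np.ravel(c['tvec'])
    v,u=np.mgrid[0:400,0:640].astype(float);z=c['z_map']
    P=np.stack([(u-K[0,2])/K[0,0]*z,(v-K[1,2])/K[1,1]*z,z],-1)
    return (P-t)@R
def save(n,im): cv2.imwrite('pics/'+n,im[:,:,::-1])
E
python3 - <<'E'
from h import *
for n in('top','scene'):
    c=shot(n);save(n+'0.png',c['frame']);print(n,c['camera_matrix'],c['rvec'].ravel(),c['tvec'].ravel())
print(get_obs())
E
```

```text
top [[453.79332705   0.         315.05557592]
 [  0.         453.79332705 192.90828348]
 [  0.           0.           1.        ]] [ 2.14094511 -2.12821108  0.1936095 ] [0.0298181  0.59849361 1.46987135]
scene [[444.77156127   0.         314.24298719]
 [  0.         444.77156127 204.88230665]
 [  0.           0.           1.        ]] [ 2.3229816   0.95875892 -0.33416525] [-0.46468152 -0.2883331   1.43715681]
{'time_s': 0.1, 'qpos': array([ 1.08637731e+00,  3.00407071e-01,  1.52152499e+00, -3.85142260e-05,
        1.32069300e+00, -6.66024936e-02]), 'joint_vel': array([ 0.00058882, -0.00115186, -0.00362567,  0.00050416, -0.00118802,
        0.00010305]), 'tau': array([ 1.97984897e-03, -5.32648802e+01, -3.53281760e+01,  7.09758047e-02,
        2.35779444e-02, -5.18632373e-05]), 'ee_pos': array([0.2230736 , 0.50247107, 0.20494518]), 'eef_rot': array([-3.14056006e+00, -3.14861602e-05,  2.72378567e+00]), 'force': array([0.30722595, 0.72285934, 0.48007597]), 'moment': array([-0.02418124, -0.00888024,  0.03218672]), 'grip_force': 0.0, 'grip_width': 0.09366991781143873}
```

View pics/top0.png

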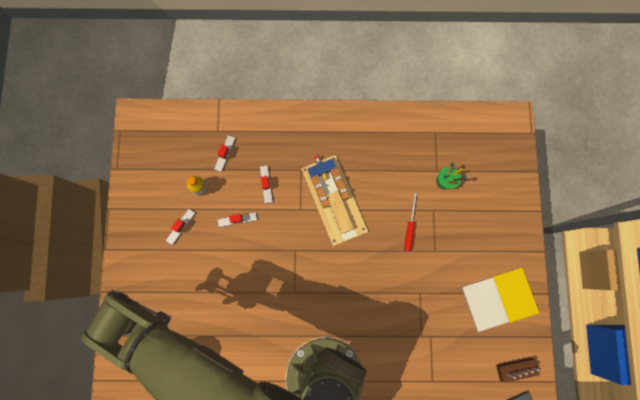

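View pics/scene0.png

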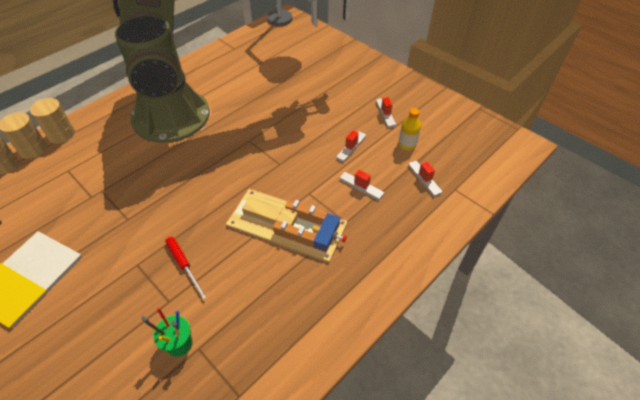

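The top view shows the jig at about (335,200), with the stop at its far end (322,167). The screwdriver is at (411,222), the glue at (195,185) and the pot at (450,177). There are four bar-like things, at (238,219), (266,184), (181,226) and (225,153). Next I measure their distances from the base and their sizes.

```bash
cat > m.py <<'E'
from h import *
c=dict(np.load('top.npz'));W=world(c);f=c['frame'];hsv=cv2.cvtColor(f,cv2.COLOR_RGB2HSV)
def rect(m,n):
    p=W[m];r=cv2.minAreaRect((p[:,:2]*1000).astype(np.float32));print(n,np.round(r[0]),np.round(r[1]),round(r[2],1),'z',np.round(np.percentile(p[:,2],[5,50,95])*1000),m.sum())
for (u,v) in[(238,219),(266,184),(181,226),(225,153)]:
    b=np.zeros(f.shape[:2],bool);b[v-24:v+24,u-24:u+24]=1
    red=b&(hsv[...,1]>170)&((hsv[...,0]<5)|(hsv[...,0]>174))&(W[...,2]>.02)
    rect(red,'red');z=b&(W[...,2]>.006)&((hsv[...,1]<60)|red)
    rect(z,'bar');print(' dist',np.hypot(*W[red].mean(0)[:2]))
b=np.zeros(f.shape[:2],bool);b[140:250,290:375]=1
blue=b&(hsv[...,0]>100)&(hsv[...,0]<125)&(hsv[...,1]>120)&(W[...,2]>.03);rect(blue,'stop')
rect(b&(W[...,2]>.006),'jig')
rect(b&(W[...,2]>.034)&(W[...,2]<.043),'blank')
E
python3 m.py; python3 - <<'E'
from h import *
c=dict(np.load('top.npz'));f=c['frame'];a=cv2.resize(f[130:250,160:300],None,fx=5,fy=5,interpolation=cv2.INTER_CUBIC);save('crop.png',a)
E
```

```text
red [512. 297.] [20. 37.] 11.0 z [40. 55. 60.] 77
bar [457. 188.] [363.  88.] 63.5 z [ 8. 15. 58.] 248
 dist 0.5906870050896118
red [635. 202.] [36. 21.] 8.6 z [47. 55. 60.] 71
bar [511. 149.] [404.  53.] 23.3 z [ 7. 15. 58.] 233
 dist 0.6649662430839124
red [487. 487.] [24. 35.] 61.0 z [50. 54. 60.] 78
bar [446. 277.] [499. 123.] 78.7 z [ 8. 15. 58.] 277
 dist 0.6893002795052828
red [542. 210.] [525.  36.] 34.9 z [47. 54. 60.] 74
bar [548. 233.] [555. 110.] 30.5 z [ 8. 15. 58.] 245
 dist 0.8133617609956203
stop [532.  45.] [ 81. 383.] 78.1 z [42. 48. 53.] 203
jig [567. -28.] [459. 295.] 0.5 z [ 7. 16. 51.] 3662
blank [603. -24.] [278.  93.] 21.5 z [35. 40. 43.] 512
```

View pics/crop.png

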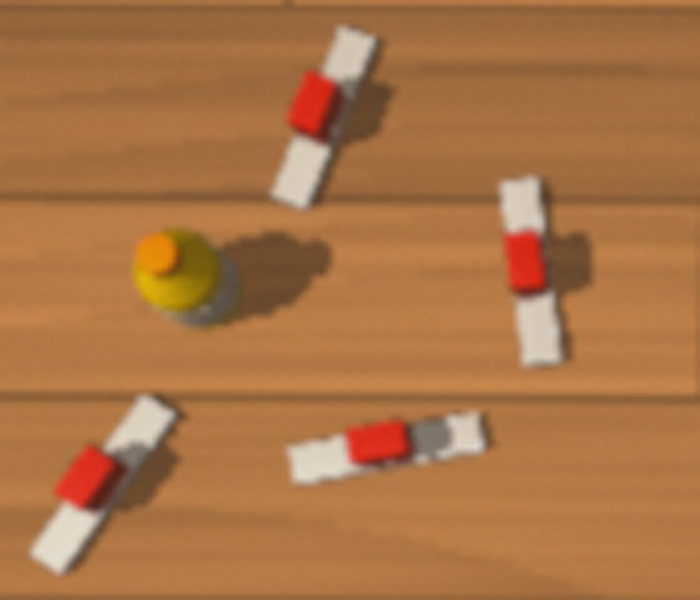

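```bash
cat > m.py <<'E'
from h import *
import sys
from scipy import ndimage
def clean(m):
    l,n=ndimage.label(m);s=ndimage.sum(m,l,range(1,n+1));return l==1+np.argmax(s)
for cam in('top','scene'):
    c=dict(np.load(cam+'.npz'));W=world(c);f=c['frame'];hsv=cv2.cvtColor(f,cv2.COLOR_RGB2HSV)
    W[c['z_map']==0]=np.nan
    near=(W[...,0]>.35)&(W[...,0]<.9)&(abs(W[...,1])<.6)
    def rect(m,n):
        p=W[m];r=cv2.minAreaRect((p[:,:2]*1000).astype(np.float32));print(n,np.round(r[0]),np.round(r[1]),round(r[2],1),'mean',np.round(p.mean(0)*1000),'ztop',np.round(np.percentile(p[:,2],[5,50,95])*1000),m.sum())
    red=near&(hsv[...,1]>150)&((hsv[...,0]<6)|(hsv[...,0]>174))&(W[...,2]>.046)&(W[...,2]<.065)
    l,n=ndimage.label(red)
    for i in range(1,n+1):
        m=l==i
        if m.sum()<25: continue
        rect(m,cam+' red');q=W[m].mean(0)
        d=np.hypot(W[...,0]-q[0],W[...,1]-q[1])<.075
        rect(d&(W[...,2]>.006)&(W[...,2]<.022)&(hsv[...,1]<70),'   base')
        print('   dist',np.hypot(*q[:2]))
    J=near&(abs(W[...,1]+.03)<.16)&(hsv[...,0]<200)
    blue=J&(hsv[...,0]>100)&(hsv[...,0]<125)&(hsv[...,1]>120)&(W[...,2]>.03)&(W[...,2]<.06);rect(clean(blue),'stop')
    rect(clean(J&(W[...,2]>.007)&(W[...,2]<.065)),'jig')
    rect(clean(J&(W[...,2]>.034)&(W[...,2]<.043)),'blank')
E
python3 m.py
```

```text
top red [744. 349.] [24. 36.] 73.2 mean [743. 349.  54.] ztop [47. 54. 59.] 78
   base [745. 350.] [ 27. 128.] 70.1 mean [742. 350.  13.] ztop [ 7. 13. 19.] 172
   dist 0.8206502886439312
top red [635. 202.] [37. 23.] 9.3 mean [635. 202.  55.] ztop [49. 55. 60.] 77
   base [637. 204.] [129.  28.] 8.8 mean [633. 202.  13.] ztop [ 7. 13. 19.] 169
   dist 0.666236637899916
top red [513. 297.] [22. 38.] 11.0 mean [512. 297.  55.] ztop [49. 55. 60.] 79
   base [513. 297.] [ 26. 128.] 11.1 mean [513. 295.  13.] ztop [ 8. 13. 19.] 178
   dist 0.5916208507483596
top red [488. 489.] [24. 37.] 50.6 mean [487. 488.  54.] ztop [49. 54. 60.] 82
   base [489. 489.] [ 28. 128.] 55.9 mean [488. 488.  13.] ztop [ 7. 13. 18.] 202
   dist 0.6894298262866817
stop [687.  12.] [32. 87.] 25.2 mean [687.  11.  47.] ztop [42. 48. 52.] 200
jig [593. -29.] [311. 131.] 22.3 mean [582. -32.  27.] ztop [ 9. 18. 51.] 3099
blank [539. -50.] [140.  50.] 21.3 mean [539. -50.  40.] ztop [35. 40. 43.] 390
scene red [489. 487.] [19. 34.] 64.2 mean [491. 486.  54.] ztop [49. 54. 58.] 52
   base [487. 487.] [ 26. 130.] 61
[... 176 characters left out ...]
 27. 132.] 10.0 mean [519. 286.  13.] ztop [ 8. 13. 16.] 165
   dist 0.5960098917254791
scene red [747. 350.] [24. 40.] 76.0 mean [747. 348.  54.] ztop [48. 54. 58.] 93
   base [745. 351.] [ 28. 130.] 70.2 mean [752. 347.  12.] ztop [ 8. 13. 16.] 248
   dist 0.823503444972592
scene red [639. 204.] [37. 22.] 4.9 mean [640. 202.  54.] ztop [49. 54. 58.] 91
   base [637. 206.] [129.  29.] 9.3 mean [642. 204.  12.] ztop [ 8. 13. 16.] 263
   dist 0.6706047356703517
stop [690.  12.] [33. 88.] 22.4 mean [691.  10.  47.] ztop [44. 47. 50.] 380
jig [591. -26.] [309. 133.] 22.1 mean [599. -35.  29.] ztop [11. 29. 49.] 4782
blank [544. -42.] [154.  51.] 23.3 mean [541. -45.  40.] ztop [36. 41. 43.] 705
```

Two cameras agree that the four bars have the same size. Their distances from the base are 0.59 m for (238,219), 0.67 m for (266,184), 0.69 m for (181,226) and 0.82 m for (225,153). The bar at (238,219) is nearest, so that's the one. It lies at world (0.513, 0.297) with its x axis at 11°. I go above it now.

Request:
send_rows([
  {"dx": -29, "dy": -6, "jaw": -1},
  {"dx": -29, "dy": -6, "jaw": -1},
  {"dx": -29, "dy": -6, "jaw": -1},
  {"dx": -29, "dy": -6, "jaw": -1},
  {"dx": -29, "dy": -6, "jaw": -1},
  {"dx": -29, "dy": -6, "jaw": -1},
  {"dx": -29, "dy": -6, "jaw": -1},
  {"dx": -29, "dy": -6, "jaw": -1},
  {"dx": -29, "dy": -6, "jaw": -1},
  {"dx": -29, "dy": -6, "jaw": -1},
  {"dx": -29, "dy": -5, "jaw": -1},
  {"dx": -29, "dy": -5, "jaw": -1},
])

```text
invalid input at $.rows[0]: expected keys dx, dy, dz, roll, jaw
```

Request:
send_rows([
  {"roll": 6.9, "jaw": -1},
  {"roll": 6.9, "jaw": -1},
  {"roll": 6.9, "jaw": -1},
  {"roll": 6.9, "jaw": -1},
  {"roll": 6.9, "jaw": -1},
  {"roll": 6.9, "jaw": -1},
  {"roll": 6.9, "jaw": -1},
  {"roll": 6.9, "jaw": -1},
  {"jaw": -1},
  {"jaw": -1},
])

```text
invalid input at $.rows[0]: expected keys dx, dy, dz, roll, jaw
```

```bash
cat >> h.py <<'E'
def go(x,y,z,ang):
    "tool-frame shift (mm) and roll (deg) from here to TCP x,y,z (mm), tool y at world angle ang (deg, mod 180)"
    o=get_obs();R=Ro.from_euler('xyz',o['eef_rot']).as_matrix()
    d=R.T@(np.array([x,y,z])-o['ee_pos']*1000)
    a=np.degrees(np.arctan2(R[1,1],R[0,1]));r=(a-ang+90)%180-90
    print('t',o['time_s'],'pos',np.round(o['ee_pos']*1000,1),'yang',round(a,1),'tilt',np.round(R[2],3),'-> d',np.round(d,1),'roll',round(r,1),'F',np.round(o['force'],1),'grip',o['grip_width'],o['grip_force'])
def wworld(c):
    K=c['camera_matrix'];R=cv2.Rodrigues(c['rvec'])[0];t=np.ravel(c['tvec'])
    v,u=np.mgrid[0:400,0:640].astype(float);z=c['z_map'];x=(u-K[0,2])/K[0,0];y=(v-K[1,2])/K[1,1]
    r=np.hypot(x,y);s=np.where(r>1e-6,np.tan(np.minimum(r,1.5))/np.maximum(r,1e-6),1)
    W=(np.stack([x*s*z,y*s*z,z],-1)-t)@R; W[z==0]=np.nan; W[r>1.3]=np.nan; return W
E
python3 - <<'E'
from h import *
go(513,297,20,11)
c=shot('wrist');save('w1.png',c['frame']);W=wworld(c);hsv=cv2.cvtColor(c['frame'],cv2.COLOR_RGB2HSV)
near=np.hypot(W[...,0]-.513,W[...,1]-.297)<.08
for n,m in(('red',near&(W[...,2]>.048)&(W[...,2]<.06)),('base',near&(W[...,2]>.007)&(W[...,2]<.018))):
    p=W[m];r=cv2.minAreaRect((p[:,:2]*1000).astype(np.float32));print(n,np.round(r[0]),np.round(r[1]),round(r[2],1),np.median(p,0),m.sum())
E
```

```text
t 0.1 pos [223.1 502.5 204.9] yang 66.1 tilt [ 0.    -0.001 -1.   ] -> d [-348.4  -70.   185. ] roll 55.1 F [0.3 0.7 0.5] grip 0.09366991781143873 0.0
red [0. 0.] [0. 0.] 0.0 [nan nan nan] 0
base [511. 306.] [ 27. 118.] 10.7 [0.5021768  0.33043458 0.01165693] 461
  return _methods._mean(a, axis=axis, dtype=dtype,
  ret = um.true_divide(
```

Every key is required in each row.

Request:
send_rows([
  {"dx": -29, "dy": -6, "dz": 0, "roll": 0, "jaw": -1},
  {"dx": -29, "dy": -6, "dz": 0, "roll": 0, "jaw": -1},
  {"dx": -29, "dy": -6, "dz": 0, "roll": 0, "jaw": -1},
  {"dx": -29, "dy": -6, "dz": 0, "roll": 0, "jaw": -1},
  {"dx": -29, "dy": -6, "dz": 0, "roll": 0, "jaw": -1},
  {"dx": -29, "dy": -6, "dz": 0, "roll": 0, "jaw": -1},
  {"dx": -29, "dy": -6, "dz": 0, "roll": 0, "jaw": -1},
  {"dx": -29, "dy": -6, "dz": 0, "roll": 0, "jaw": -1},
  {"dx": -29, "dy": -6, "dz": 0, "roll": 0, "jaw": -1},
  {"dx": -29, "dy": -6, "dz": 0, "roll": 0, "jaw": -1},
  {"dx": -29, "dy": -5, "dz": 0, "roll": 0, "jaw": -1},
  {"dx": -29, "dy": -5, "dz": 0, "roll": 0, "jaw": -1},
])

```text
time_s: 1.15
ee_pos: [0.5138, 0.2964, 0.2052]
eef_rot: [-3.141, -0.0, 2.724]
force: [-0.1, 0.2, -0.7]
grip_width: 0.094
grip_force: 0.0
```

Request:
send_rows([
  {"dx": 0, "dy": 0, "dz": 0, "roll": 6.9, "jaw": -1},
  {"dx": 0, "dy": 0, "dz": 0, "roll": 6.9, "jaw": -1},
  {"dx": 0, "dy": 0, "dz": 0, "roll": 6.9, "jaw": -1},
  {"dx": 0, "dy": 0, "dz": 0, "roll": 6.9, "jaw": -1},
  {"dx": 0, "dy": 0, "dz": 0, "roll": 6.9, "jaw": -1},
  {"dx": 0, "dy": 0, "dz": 0, "roll": 6.9, "jaw": -1},
  {"dx": 0, "dy": 0, "dz": 0, "roll": 6.9, "jaw": -1},
  {"dx": 0, "dy": 0, "dz": 0, "roll": 6.9, "jaw": -1},
  {"dx": 0, "dy": 0, "dz": 0, "roll": 0, "jaw": -1},
  {"dx": 0, "dy": 0, "dz": 0, "roll": 0, "jaw": -1},
])

```text
time_s: 1.98
ee_pos: [0.5128, 0.2975, 0.2052]
eef_rot: [-3.141, 0.0, 1.764]
force: [-0.3, -0.8, 0.6]
grip_width: 0.0939
grip_force: 0.0
```

```bash
python3 - <<'E'
from h import *
go(513,297,20,11)
c=shot('wrist');save('w1.png',c['frame']);W=wworld(c);hsv=cv2.cvtColor(c['frame'],cv2.COLOR_RGB2HSV)
near=np.hypot(W[...,0]-.513,W[...,1]-.297)<.08
for n,m in(('red',near&(W[...,2]>.048)&(W[...,2]<.06)),('base',near&(W[...,2]>.007)&(W[...,2]<.018))):
    p=W[m];r=cv2.minAreaRect((p[:,:2]*1000).astype(np.float32));print(n,np.round(r[0]),np.round(r[1]),round(r[2],1),np.median(p,0),m.sum())
E
```

```text
t 1.9833 pos [512.8 297.5 205.2] yang 11.1 tilt [-0. -0. -1.] -> d [ -0.5   0.2 185.2] roll 0.1 F [-0.3 -0.8  0.6] grip 0.09388662119271245 0.0
red [513. 300.] [24. 39.] 10.8 [0.51269663 0.30049124 0.05337973] 773
base [514. 300.] [ 26. 129.] 11.2 [0.51178257 0.32750892 0.01149585] 1312
```

View pics/w1.png

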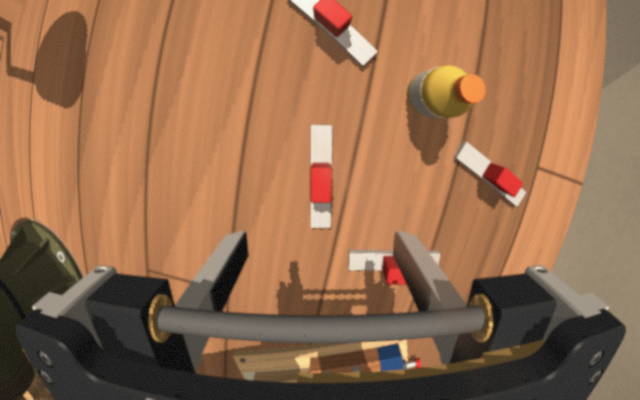

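The wrist view shows the chosen bar at (320,180), in line with the fingers. It measures (513, 300) with an angle of 11°, which agrees with the top view. I go down and grasp it.

Request:
send_rows([
  {"dx": 2, "dy": 1, "dz": 20, "roll": 0, "jaw": -1},
  {"dx": 0, "dy": 0, "dz": 25, "roll": 0, "jaw": -1},
  {"dx": 0, "dy": 0, "dz": 25, "roll": 0, "jaw": -1},
  {"dx": 0, "dy": 0, "dz": 25, "roll": 0, "jaw": -1},
  {"dx": 0, "dy": 0, "dz": 25, "roll": 0, "jaw": -1},
  {"dx": 0, "dy": 0, "dz": 20, "roll": 0, "jaw": -1},
  {"dx": 0, "dy": 0, "dz": 15, "roll": 0, "jaw": -1},
  {"dx": 0, "dy": 0, "dz": 12, "roll": 0, "jaw": -1},
  {"dx": 0, "dy": 0, "dz": 10, "roll": 0, "jaw": -1},
  {"dx": 0, "dy": 0, "dz": 8, "roll": 0, "jaw": -1},
  {"dx": 0, "dy": 0, "dz": 0, "roll": 0, "jaw": -1},
  {"dx": 0, "dy": 0, "dz": 0, "roll": 0, "jaw": -1},
])

```text
time_s: 3.03
ee_pos: [0.5136, 0.2997, 0.0207]
eef_rot: [3.141, -0.0, 1.761]
force: [1.3, -0.3, -0.0]
grip_width: 0.0942
grip_force: 0.0
```

Request:
send_rows([
  {"dx": 0, "dy": 0, "dz": 0, "roll": 0, "jaw": 1},
  {"dx": 0, "dy": 0, "dz": 0, "roll": 0, "jaw": 1},
  {"dx": 0, "dy": 0, "dz": 0, "roll": 0, "jaw": 1},
  {"dx": 0, "dy": 0, "dz": 0, "roll": 0, "jaw": 1},
  {"dx": 0, "dy": 0, "dz": 0, "roll": 0, "jaw": 1},
  {"dx": 0, "dy": 0, "dz": 0, "roll": 0, "jaw": 1},
  {"dx": 0, "dy": 0, "dz": 0, "roll": 0, "jaw": 1},
  {"dx": 0, "dy": 0, "dz": 0, "roll": 0, "jaw": 1},
  {"dx": 0, "dy": 0, "dz": 0, "roll": 0, "jaw": 1},
  {"dx": 0, "dy": 0, "dz": 0, "roll": 0, "jaw": 1},
], force=30)

```text
time_s: 3.87
ee_pos: [0.5134, 0.2997, 0.0204]
eef_rot: [-3.142, -0.0, 1.76]
force: [-1.2, 0.2, 0.3]
grip_width: 0.031
grip_force: 0.0
```

Request:
send_rows([
  {"dx": 0, "dy": 0, "dz": 0, "roll": 0, "jaw": 1},
  {"dx": 0, "dy": 0, "dz": 0, "roll": 0, "jaw": 1},
  {"dx": 0, "dy": 0, "dz": 0, "roll": 0, "jaw": 1},
  {"dx": 0, "dy": 0, "dz": 0, "roll": 0, "jaw": 1},
  {"dx": 0, "dy": 0, "dz": -10, "roll": 0, "jaw": 1},
  {"dx": 0, "dy": 0, "dz": -20, "roll": 0, "jaw": 1},
  {"dx": 0, "dy": 0, "dz": -25, "roll": 0, "jaw": 1},
  {"dx": 0, "dy": 0, "dz": -25, "roll": 0, "jaw": 1},
  {"dx": 0, "dy": 0, "dz": -25, "roll": 0, "jaw": 1},
  {"dx": 0, "dy": 0, "dz": -20, "roll": 0, "jaw": 1},
  {"dx": 0, "dy": 0, "dz": -15, "roll": 0, "jaw": 1},
  {"dx": 0, "dy": 0, "dz": 0, "roll": 0, "jaw": 1},
])

```text
time_s: 4.87
ee_pos: [0.5144, 0.3002, 0.1643]
eef_rot: [3.136, -0.001, 1.76]
force: [0.3, 0.1, -3.1]
grip_width: 0.0237
grip_force: 30.0
```

```bash
python3 - <<'E'
from h import *
go(616,-17,160,22.2)
E
```

```text
t 4.8667 pos [514.4 300.2 164.3] yang 10.9 tilt [ 0.001  0.005 -1.   ] -> d [-330.7   39.9    4.1] roll -11.3 F [ 0.3  0.1 -3.1] grip 0.023690760251623352 29.995983839035034
```

Request:
send_rows([
  {"dx": -15, "dy": 2, "dz": 0, "roll": 0, "jaw": 1},
  {"dx": -25, "dy": 3, "dz": 0, "roll": 0, "jaw": 1},
  {"dx": -30, "dy": 4, "dz": 0, "roll": 0, "jaw": 1},
  {"dx": -32, "dy": 4, "dz": 0, "roll": 0, "jaw": 1},
  {"dx": -32, "dy": 4, "dz": 0, "roll": 0, "jaw": 1},
  {"dx": -32, "dy": 4, "dz": 0, "roll": 0, "jaw": 1},
  {"dx": -32, "dy": 4, "dz": 0, "roll": 0, "jaw": 1},
  {"dx": -32, "dy": 4, "dz": 0, "roll": 0, "jaw": 1},
  {"dx": -32, "dy": 4, "dz": 0, "roll": 0, "jaw": 1},
  {"dx": -30, "dy": 3, "dz": 0, "roll": 0, "jaw": 1},
  {"dx": -25, "dy": 3, "dz": 0, "roll": 0, "jaw": 1},
  {"dx": -14, "dy": 1, "dz": 0, "roll": 0, "jaw": 1},
])

```text
time_s: 5.87
ee_pos: [0.6151, -0.0205, 0.1593]
eef_rot: [-3.14, -0.0, 1.758]
force: [0.4, 0.3, -2.4]
grip_width: 0.0236
grip_force: 30.0
```

Request:
send_rows([
  {"dx": 0, "dy": 0, "dz": 0, "roll": -5.6, "jaw": 1},
  {"dx": 0, "dy": 0, "dz": 0, "roll": -5.6, "jaw": 1},
  {"dx": 0, "dy": 0, "dz": 0, "roll": 0, "jaw": 1},
  {"dx": 0, "dy": 0, "dz": 0, "roll": 0, "jaw": 1},
])

```text
time_s: 6.2
ee_pos: [0.6148, -0.0174, 0.1599]
eef_rot: [-3.141, -0.0, 1.953]
force: [0.2, 0.7, -3.0]
grip_width: 0.0235
grip_force: 30.0
```

```bash
python3 - <<'E'
from h import *
go(616,-17,160,22.2)
c=shot('wrist');save('w2.png',c['frame'])
E
```

```text
t 6.2 pos [614.8 -17.4 159.9] yang 21.9 tilt [ 0.    -0.001 -1.   ] -> d [-0.1  1.2 -0.1] roll -0.3 F [ 0.2  0.7 -3. ] grip 0.02352307845309798 29.995491206645966
```

View pics/w2.png

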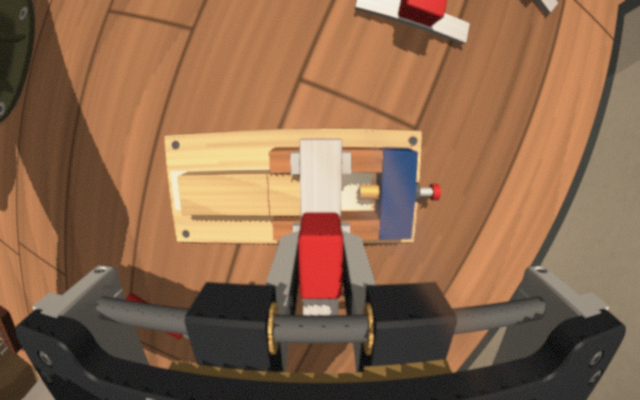

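The wrist view shows the jig with the left-fence lugs at (296,163) and (347,163), the stop at (398,195), and the held bar pointing along the jig's y. I now measure the jig and the bar from it.

```bash
cat > j.py <<'E'
from h import *
c=dict(np.load('wrist.npz'));W=wworld(c)*1000;hsv=cv2.cvtColor(c['frame'],cv2.COLOR_RGB2HSV)
Z=W[...,2]
def rect(m,n,lab=None):
    p=W[m];r=cv2.minAreaRect(p[:,:2].astype(np.float32));print(n,np.round(r[0],1),np.round(r[1],1),round(r[2],1),'z',np.round(np.median(p[:,2]),1),m.sum());return r
V,U=np.mgrid[0:400,0:640]
blue=(hsv[...,0]>100)&(hsv[...,0]<125)&(hsv[...,1]>100)&(Z>42)&(Z<52)&(U>370)&(U<430)&(V>140)&(V<245)
r=rect(blue,'stop')
bed=(Z>8)&(Z<16)&(U<440)&(U>150)&(V>120)&(V<260); rect(bed,'bed')
bl=(Z>36)&(Z<43.5)&(U<300)&(U>170)&(V<230); b=rect(bl,'blank')
rect((Z>53)&(Z<63)&(U>280)&(U<310)&(V>145)&(V<185),'lugA')
rect((Z>53)&(Z<63)&(U>340)&(U<360)&(V>145)&(V<185),'lugB')
m=(hsv[...,1]<60)&(U>295)&(U<345)&(V>130)&(V<215)&(Z>120);rect(m,'bar top')
m=(hsv[...,1]>150)&(U>295)&(U<345)&(V>205)&(V<300)&(Z>175);rect(m,'red top')
E
python3 j.py
```

```text
stop [689.3  38.1] [21.9 55.7] 45.1 z 45.7 679
bed [583.  -31.2] [291.3 131.1] 22.1 z 11.6 10819
blank [530.2 -40. ] [132.2  71.9] 21.3 z 39.5 5044
lugA [579.8   6.6] [ 8.5 20. ] 20.4 z 57.5 190
lugB [623.3  24.2] [ 8.5 19.9] 22.8 z 57.6 203
bar top [599.4  20.8] [26.5 47.9] 20.8 z 151.1 2965
red top [614.8 -16.7] [24.5 39.8] 21.5 z 192.8 3254
```

The bed fit (291×131, yaw 22.1°) and the midpoint between the lugs both put the seat at (615.2, −17.7). The bar hangs at (614.8, −16.7) with its underside about 20.4 mm below the TCP, so contact should come at TCP z ≈ 66.4. I lower it.

Request:
send_rows([
  {"dx": -1, "dy": 0, "dz": 8, "roll": -0.5, "jaw": 1},
  {"dx": 0, "dy": 0, "dz": 15, "roll": 0, "jaw": 1},
  {"dx": 0, "dy": 0, "dz": 18, "roll": 0, "jaw": 1},
  {"dx": 0, "dy": 0, "dz": 16, "roll": 0, "jaw": 1},
  {"dx": 0, "dy": 0, "dz": 12, "roll": 0, "jaw": 1},
  {"dx": 0, "dy": 0, "dz": 9, "roll": 0, "jaw": 1},
  {"dx": 0, "dy": 0, "dz": 6, "roll": 0, "jaw": 1},
  {"dx": 0, "dy": 0, "dz": 3, "roll": 0, "jaw": 1},
  {"dx": 0, "dy": 0, "dz": 2, "roll": 0, "jaw": 1},
  {"dx": 0, "dy": 0, "dz": 0, "roll": 0, "jaw": 1},
  {"dx": 0, "dy": 0, "dz": 0, "roll": 0, "jaw": 1},
])

```text
time_s: 7.17
ee_pos: [0.6158, -0.0188, 0.072]
eef_rot: [3.141, 0.0, 1.965]
force: [-0.4, 0.4, -3.0]
grip_width: 0.024
grip_force: 30.0
```

Request:
send_rows([
  {"dx": 0, "dy": 0, "dz": 1, "roll": 0, "jaw": 1},
  {"dx": 0, "dy": 0, "dz": 1, "roll": 0, "jaw": 1},
  {"dx": 0, "dy": 0, "dz": 1, "roll": 0, "jaw": 1},
  {"dx": 0, "dy": 0, "dz": 1, "roll": 0, "jaw": 1},
  {"dx": 0, "dy": 0, "dz": 0, "roll": 0, "jaw": 1},
  {"dx": 0, "dy": 0, "dz": 0, "roll": 0, "jaw": 1},
])

```text
time_s: 7.67
ee_pos: [0.6155, -0.0188, 0.0674]
eef_rot: [-3.142, -0.0, 1.965]
force: [0.2, -0.1, -2.8]
grip_width: 0.024
grip_force: 30.0
```

Request:
send_rows([
  {"dx": 0, "dy": 0, "dz": 0.7, "roll": 0, "jaw": 1},
  {"dx": 0, "dy": 0, "dz": 0.7, "roll": 0, "jaw": 1},
  {"dx": 0, "dy": 0, "dz": 0, "roll": 0, "jaw": 1},
  {"dx": 0, "dy": 0, "dz": 0, "roll": 0, "jaw": 1},
])

```text
time_s: 8.0
ee_pos: [0.6156, -0.0188, 0.0664]
eef_rot: [3.141, 0.0, 1.965]
force: [-2.4, 0.0, 1.2]
grip_width: 0.0239
grip_force: 30.0
```

The force changed from −3 N to +1.2 N, so the bar is resting on the fences. I let go and rise.

Request:
send_rows([
  {"dx": 0, "dy": 0, "dz": 0, "roll": 0, "jaw": -0.2},
  {"dx": 0, "dy": 0, "dz": 0, "roll": 0, "jaw": -0.2},
  {"dx": 0, "dy": 0, "dz": 0, "roll": 0, "jaw": -0.2},
  {"dx": 0, "dy": 0, "dz": 0, "roll": 0, "jaw": -0.2},
  {"dx": 0, "dy": 0, "dz": 0, "roll": 0, "jaw": -0.2},
  {"dx": 0, "dy": 0, "dz": 0, "roll": 0, "jaw": -0.2},
  {"dx": 0, "dy": 0, "dz": 0, "roll": 0, "jaw": -0.2},
  {"dx": 0, "dy": 0, "dz": 0, "roll": 0, "jaw": -0.2},
])

```text
time_s: 8.67
ee_pos: [0.6155, -0.0188, 0.0661]
eef_rot: [3.142, 0.0, 1.965]
force: [-0.8, -0.0, 0.2]
grip_width: 0.0569
grip_force: 0.0
```

Request:
send_rows([
  {"dx": 0, "dy": 0, "dz": -10, "roll": 0, "jaw": -0.2},
  {"dx": 0, "dy": 0, "dz": -20, "roll": 0, "jaw": -0.2},
  {"dx": 0, "dy": 0, "dz": -25, "roll": 0, "jaw": -0.2},
  {"dx": 0, "dy": 0, "dz": -25, "roll": 0, "jaw": -0.2},
  {"dx": 0, "dy": 0, "dz": -20, "roll": 0, "jaw": -0.2},
  {"dx": 0, "dy": 0, "dz": 0, "roll": 0, "jaw": -0.2},
  {"dx": 0, "dy": 0, "dz": 0, "roll": 0, "jaw": -0.2},
])

```text
time_s: 9.25
ee_pos: [0.6158, -0.0188, 0.1674]
eef_rot: [3.14, 0.001, 1.965]
force: [0.6, -0.2, -0.5]
grip_width: 0.0563
grip_force: 0.0
```

```bash
python3 - <<'E'
from h import *
c=shot('wrist');save('w3.png',c['frame'])
u=np.array([.9265,.3762]);W=wworld(c)*1000
P=W[...,:2]-[587.5,-29.2];jx=P@u;jy=P@np.array([-u[1],u[0]])
V,U=np.mgrid[0:400,0:640];Z=W[...,2]
ok=(abs(jx-30)<30)&(abs(jy)<80)
for n,m in(('barflat',ok&(Z>53)&(Z<63)&(hsv[...,1]<60) if 0 else ok&(Z>53)&(Z<63)),('grip',ok&(Z>92)&(Z<106))):
    p=np.c_[jx[m],jy[m]];r=cv2.minAreaRect(p.astype(np.float32));print(n,np.round(r[0],1),np.round(r[1],1),round(r[2],1),m.sum(),np.round(np.median(Z[m]),1))
m=(jx<-25)&(jx>-150)&(abs(jy)<40)&(Z>35)&(Z<44);p=np.c_[jx[m],jy[m]];r=cv2.minAreaRect(p.astype(np.float32));print('blank',r,np.percentile(p,[1,99],0))
# pushing start: rear of blank at -122 -> TCP at jig x -150
s=np.array([587.5,-29.2])-152*u+0*u;print(s);go(s[0],s[1],160,22.1-90)
E
```

```text
barflat [30.5 -0.5] [ 56.1 128.5] 0.3 2831 57.5
grip [29.9 -0.3] [23.3 39.2] 0.2 1274 99.4
blank ((-74.23088836669922, 0.29744720458984375), (45.37096405029297, 98.43272399902344), 89.95609283447266) [[-121.32029217  -20.38846795]
 [ -25.96939877   22.43998304]]
[446.672  -86.3824]
t 9.3 pos [615.3 -18.8 166. ] yang 22.6 tilt [-0. -0. -1.] -> d [   2.3 -181.6    6. ] roll -89.5 F [ 0.8  0.  -0.6] grip 0.05629782429348778 0.0
```

View pics/w3.png

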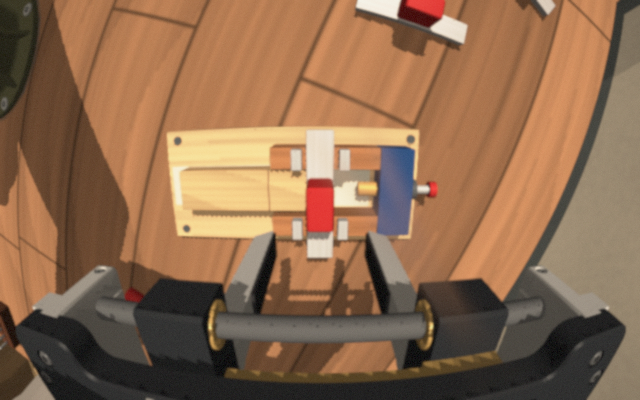

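The bar is seated at jig (30, −0.4) with the grip top at 99.4 mm. It is level, and in the view it sits centred between the lugs at (320,200). Now I move behind the blank, shut the jaws and turn them across the jig.

Request:
send_rows([
  {"dx": 2, "dy": -12, "dz": 0, "roll": 0, "jaw": 1},
  {"dx": 0, "dy": -18, "dz": 0, "roll": 0, "jaw": 1},
  {"dx": 0, "dy": -20, "dz": 0, "roll": 0, "jaw": 1},
  {"dx": 0, "dy": -20, "dz": 0, "roll": 0, "jaw": 1},
  {"dx": 0, "dy": -20, "dz": 0, "roll": 0, "jaw": 1},
  {"dx": 0, "dy": -20, "dz": 0, "roll": 0, "jaw": 1},
  {"dx": 0, "dy": -20, "dz": 0, "roll": 0, "jaw": 1},
  {"dx": 0, "dy": -18, "dz": 0, "roll": 0, "jaw": 1},
  {"dx": 0, "dy": -15, "dz": 0, "roll": 0, "jaw": 1},
  {"dx": 0, "dy": -12, "dz": 0, "roll": 0, "jaw": 1},
  {"dx": 0, "dy": -6, "dz": 0, "roll": 0, "jaw": 1},
  {"dx": 0, "dy": 0, "dz": 0, "roll": 0, "jaw": 1},
], force=60)

```text
time_s: 10.3
ee_pos: [0.4466, -0.0866, 0.1655]
eef_rot: [-3.141, -0.001, 1.964]
force: [0.5, 0.4, -0.1]
grip_width: 0.0007
grip_force: 0.0
```

Request:
send_rows([
  {"dx": 0, "dy": 0, "dz": 0, "roll": 7, "jaw": 1},
  {"dx": 0, "dy": 0, "dz": 0, "roll": 7, "jaw": 1},
  {"dx": 0, "dy": 0, "dz": 0, "roll": 7, "jaw": 1},
  {"dx": 0, "dy": 0, "dz": 0, "roll": 7, "jaw": 1},
  {"dx": 0, "dy": 0, "dz": 0, "roll": 7, "jaw": 1},
  {"dx": 0, "dy": 0, "dz": 0, "roll": 7, "jaw": 1},
  {"dx": 0, "dy": 0, "dz": 0, "roll": 7, "jaw": 1},
  {"dx": 0, "dy": 0, "dz": 0, "roll": 7, "jaw": 1},
  {"dx": 0, "dy": 0, "dz": 0, "roll": 7, "jaw": 1},
  {"dx": 0, "dy": 0, "dz": 0, "roll": 7, "jaw": 1},
  {"dx": 0, "dy": 0, "dz": 0, "roll": 7, "jaw": 1},
  {"dx": 0, "dy": 0, "dz": 0, "roll": 7, "jaw": 1},
])

```text
time_s: 11.3
ee_pos: [0.4479, -0.0861, 0.1655]
eef_rot: [-3.141, 0.001, 0.493]
force: [0.7, -0.0, -0.0]
grip_width: 0.0006
grip_force: 0.0
```

Request:
send_rows([
  {"dx": 0, "dy": 0, "dz": 0, "roll": 6.5, "jaw": 1},
  {"dx": 0, "dy": 0, "dz": 0, "roll": 0, "jaw": 1},
  {"dx": 0, "dy": 0, "dz": 0, "roll": 0, "jaw": 1},
])

```text
time_s: 11.55
ee_pos: [0.4478, -0.0862, 0.1657]
eef_rot: [-3.141, 0.001, 0.389]
force: [-0.3, 0.1, -0.4]
grip_width: 0.0006
grip_force: 0.0
```

```bash
python3 - <<'E'
from h import *
go(446.7,-86.4,20,22.1-90)
E
```

```text
t 11.55 pos [447.8 -86.2 165.7] yang -67.7 tilt [-0.001 -0.    -1.   ] -> d [-1.000e+00 -1.000e-01  1.457e+02] roll 0.2 F [-0.3  0.1 -0.4] grip 0.0006004174399556132 0.0
```

Request:
send_rows([
  {"dx": -2, "dy": 0, "dz": 15, "roll": 0.2, "jaw": 1},
  {"dx": 0, "dy": 0, "dz": 20, "roll": 0, "jaw": 1},
  {"dx": 0, "dy": 0, "dz": 22, "roll": 0, "jaw": 1},
  {"dx": 0, "dy": 0, "dz": 22, "roll": 0, "jaw": 1},
  {"dx": 0, "dy": 0, "dz": 20, "roll": 0, "jaw": 1},
  {"dx": 0, "dy": 0, "dz": 18, "roll": 0, "jaw": 1},
  {"dx": 0, "dy": 0, "dz": 14, "roll": 0, "jaw": 1},
  {"dx": 0, "dy": 0, "dz": 9, "roll": 0, "jaw": 1},
  {"dx": 0, "dy": 0, "dz": 5, "roll": 0, "jaw": 1},
  {"dx": 0, "dy": 0, "dz": 0, "roll": 0, "jaw": 1},
  {"dx": 0, "dy": 0, "dz": 0, "roll": 0, "jaw": 1},
])

```text
time_s: 12.47
ee_pos: [0.446, -0.0872, 0.0215]
eef_rot: [3.141, -0.0, 0.383]
force: [-0.5, 0.1, 0.5]
grip_width: 0.0005
grip_force: 0.0
```

Request:
send_rows([
  {"dx": 4, "dy": 0, "dz": 0, "roll": 0, "jaw": 1},
  {"dx": 5, "dy": 0, "dz": 0, "roll": 0, "jaw": 1},
  {"dx": 4, "dy": 0, "dz": 0, "roll": 0, "jaw": 1},
  {"dx": 3, "dy": 0, "dz": 0, "roll": 0, "jaw": 1},
  {"dx": 3, "dy": 0, "dz": 0, "roll": 0, "jaw": 1},
  {"dx": 3, "dy": 0, "dz": 0, "roll": 0, "jaw": 1},
  {"dx": 3, "dy": 0, "dz": 0, "roll": 0, "jaw": 1},
  {"dx": 3, "dy": 0, "dz": 0, "roll": 0, "jaw": 1},
  {"dx": 3, "dy": 0, "dz": 0, "roll": 0, "jaw": 1},
  {"dx": 3, "dy": 0, "dz": 0, "roll": 0, "jaw": 1},
  {"dx": 3, "dy": 0, "dz": 0, "roll": 0, "jaw": 1},
  {"dx": 3, "dy": 0, "dz": 0, "roll": 0, "jaw": 1},
])

```text
time_s: 13.47
ee_pos: [0.4831, -0.0722, 0.0211]
eef_rot: [3.142, -0.0, 0.382]
force: [-0.2, 0.4, 0.5]
grip_width: 0.0005
grip_force: 0.3
```

```bash
cat >> h.py <<'E'
def jig():
    o=get_obs();u=np.array([.9265,.3762]);p=o['ee_pos'][:2]*1000-[587.5,-29.2]
    print('jig x,y',p@u,p@[-u[1],u[0]],'z',o['ee_pos'][2],'Fx',o['force'][:2]@u,'F',o['force'])
E
python3 -c "
from h import *
jig()"
```

```text
jig x,y -112.89067684464229 -0.5338190120730694 z 0.02106331454439527 Fx -0.05195780008105675 F [-0.23658809  0.44455361  0.46618686]
```

Request:
send_rows([
  {"dx": 3, "dy": 0, "dz": 0, "roll": 0, "jaw": 1},
  {"dx": 3, "dy": 0, "dz": 0, "roll": 0, "jaw": 1},
  {"dx": 3, "dy": 0, "dz": 0, "roll": 0, "jaw": 1},
  {"dx": 3, "dy": 0, "dz": 0, "roll": 0, "jaw": 1},
  {"dx": 3, "dy": 0, "dz": 0, "roll": 0, "jaw": 1},
  {"dx": 3, "dy": 0, "dz": 0, "roll": 0, "jaw": 1},
  {"dx": 3, "dy": 0, "dz": 0, "roll": 0, "jaw": 1},
  {"dx": 3, "dy": 0, "dz": 0, "roll": 0, "jaw": 1},
  {"dx": 3, "dy": 0, "dz": 0, "roll": 0, "jaw": 1},
  {"dx": 3, "dy": 0, "dz": 0, "roll": 0, "jaw": 1},
  {"dx": 3, "dy": 0, "dz": 0, "roll": 0, "jaw": 1},
  {"dx": 3, "dy": 0, "dz": 0, "roll": 0, "jaw": 1},
])

```text
time_s: 14.47
ee_pos: [0.5161, -0.0588, 0.021]
eef_rot: [-3.141, 0.001, 0.382]
force: [-5.3, -2.3, 4.4]
grip_width: 0.0004
grip_force: 3.1
```

Request:
send_rows([
  {"dx": 2, "dy": 0, "dz": 0, "roll": 0, "jaw": 1},
  {"dx": 2, "dy": 0, "dz": 0, "roll": 0, "jaw": 1},
  {"dx": 2, "dy": 0, "dz": 0, "roll": 0, "jaw": 1},
  {"dx": 2, "dy": 0, "dz": 0, "roll": 0, "jaw": 1},
  {"dx": 0, "dy": 0, "dz": 0, "roll": 0, "jaw": 1},
  {"dx": 0, "dy": 0, "dz": 0, "roll": 0, "jaw": 1},
])

```text
time_s: 14.97
ee_pos: [0.5234, -0.0559, 0.021]
eef_rot: [-3.141, 0.001, 0.382]
force: [-4.7, -2.6, 3.2]
grip_width: 0.0007
grip_force: 2.4
```

```bash
python3 - <<'E'
from h import *
jig()
c=shot('top');save('t2.png',cv2.resize(c['frame'][130:260,270:400],None,fx=4,fy=4,interpolation=cv2.INTER_CUBIC))
E
```

```text
jig x,y -69.4570395089006 -0.6646731840175009 z 0.021005734195221795 Fx -5.370017585888407 F [-4.73314879 -2.6176375   3.24126125]
```

View pics/t2.png

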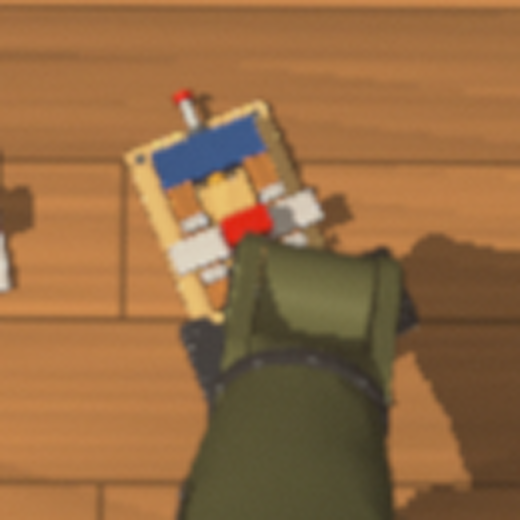

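The blank (crop 225,190) is under the bar and touching the plunger, and the push is 5.4 N. I go on slowly until it meets the stop.

Request:
send_rows([
  {"dx": 1.5, "dy": 0, "dz": 0, "roll": 0, "jaw": 1},
  {"dx": 1.5, "dy": 0, "dz": 0, "roll": 0, "jaw": 1},
  {"dx": 1.5, "dy": 0, "dz": 0, "roll": 0, "jaw": 1},
  {"dx": 1.5, "dy": 0, "dz": 0, "roll": 0, "jaw": 1},
  {"dx": 1.5, "dy": 0, "dz": 0, "roll": 0, "jaw": 1},
  {"dx": 1.5, "dy": 0, "dz": 0, "roll": 0, "jaw": 1},
  {"dx": 1, "dy": 0, "dz": 0, "roll": 0, "jaw": 1},
  {"dx": 0, "dy": 0, "dz": 0, "roll": 0, "jaw": 1},
])

```text
time_s: 15.68
ee_pos: [0.5323, -0.0524, 0.021]
eef_rot: [-3.141, 0.002, 0.382]
force: [-8.0, -3.8, 5.5]
grip_width: 0.0006
grip_force: 4.2
```

```bash
python3 -c "
from h import *
jig()"
```

```text
jig x,y -59.82394774512842 -0.7215857545410924 z 0.02098558897633546 Fx -8.845074939859762 F [-8.01403951 -3.77476697  5.48680936]
```

Request:
send_rows([
  {"dx": 1, "dy": 0, "dz": 0, "roll": 0, "jaw": 1},
  {"dx": 1, "dy": 0, "dz": 0, "roll": 0, "jaw": 1},
  {"dx": 1, "dy": 0, "dz": 0, "roll": 0, "jaw": 1},
  {"dx": 0, "dy": 0, "dz": 0, "roll": 0, "jaw": 1},
  {"dx": 0, "dy": 0, "dz": 0, "roll": 0, "jaw": 1},
])

```text
time_s: 16.1
ee_pos: [0.5327, -0.0522, 0.021]
eef_rot: [-3.14, 0.008, 0.382]
force: [-28.2, -12.1, 21.6]
grip_width: 0.0006
grip_force: 15.3
```

```bash
python3 -c "
from h import *
jig()"
```

```text
jig x,y -59.423806164183944 -0.6786127930006283 z 0.0209853187639017 Fx -30.632596467717423 F [-28.16695109 -12.05719374  21.64352852]
```

Contact with the stop: the force jumped to 30 N with almost no travel. I ease off a little, let it settle and check the bar from the scene camera.

Request:
send_rows([
  {"dx": -0.7, "dy": 0, "dz": 0, "roll": 0, "jaw": 1},
  {"dx": 0, "dy": 0, "dz": 0, "roll": 0, "jaw": 1},
  {"dx": 0, "dy": 0, "dz": 0, "roll": 0, "jaw": 1},
  {"dx": 0, "dy": 0, "dz": 0, "roll": 0, "jaw": 1},
  {"dx": 0, "dy": 0, "dz": 0, "roll": 0, "jaw": 1},
  {"dx": 0, "dy": 0, "dz": 0, "roll": 0, "jaw": 1},
])

```text
time_s: 16.6
ee_pos: [0.5327, -0.0522, 0.021]
eef_rot: [-3.14, 0.006, 0.382]
force: [-23.2, -9.6, 16.6]
grip_width: 0.0005
grip_force: 12.4
```

```bash
python3 - <<'E'
from h import *
jig()
c=shot('scene');save('s2.png',cv2.resize(c['frame'][150:290,190:390],None,fx=4,fy=4,interpolation=cv2.INTER_CUBIC))
W=world(c)*1000;hsv=cv2.cvtColor(c['frame'],cv2.COLOR_RGB2HSV)
P=W[...,:2]-[587.5,-29.2];u=np.array([.9265,.3762]);jx=P@u;jy=P@[-u[1],u[0]]
m=(abs(jx-30)<30)&(abs(jy)<50)&(W[...,2]>93)&(W[...,2]<108)&(hsv[...,1]>150);print('grip top',jx[m].mean(),jy[m].mean(),np.median(W[...,2][m]),m.sum())
E
```

```text
jig x,y -59.42892306286053 -0.7393394138429307 z 0.021032758009471512 Fx -25.121853818071713 F [-23.21305357  -9.60914323  16.56093204]
grip top 31.655290726626916 -2.932484416471684 100.42852036031996 139
```

View pics/s2.png

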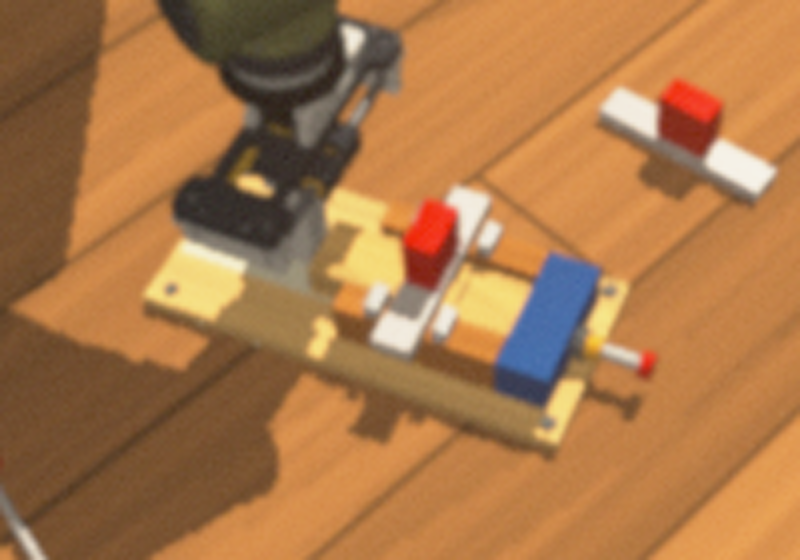

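The blank reaches the stop (crop 510,305), with the plunger pushed out at the back (640,360). The bar sits flat between the lugs (430,270), clear of the gripper. The push holds steady at 25 N, so I hand in.

```bash
python3 -c "
from station import *
print(hand_in())"
```

```text
the job is handed in; nothing more can be done
None
```

I handed the job in with the bar resting flat across both fences between the lugs, and the robot still pushing the blank against the end stop at about 25 N; the hand-in call gave no verdict.

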